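Clip the LED module into the grow lamp over the seed tray

ROBOT

A 6-joint arm with a two-finger parallel gripper is mounted at the origin on the work surface. World frame = base frame: x ahead of the robot, y to its left, z up, the work surface at z = 0. Lengths are in m, angles in rad, forces in N, time in s.
With the tool pointing down it reaches from about 0.3 to 0.775 m from the base axis. Payload 14.6 kg.
Tool frame: the origin (TCP) lies at the very end of the fingers, on their centre line; the grasp point (between the pads) lies 19 mm behind it; z points along the fingers, y is the direction in which the jaws open and shut (so a half turn about z gives the same grasp; the last joint's range is limited). The gripper opens to 94 mm and grips with 3 to 60 N. Pads are 16 mm wide; open, the fingers measure 119 mm over their backs; the gripper's body (75 mm by 177 mm) begins 78 mm behind the grasp point.
Start: joints at [1.22, 0.3, 1.521, -0, 1.321, -0.067], TCP at [0.154, 0.528, 0.181] pointing down, gripper open.
Joint ranges: [-3.03, 3.03], [-0.79, 2.21], [0.23, 2.52], [-1.04, 4.18], [0, 3.07], [-2.55, 2.55]. Speed limits (rad/s): [2.22, 2.22, 2.57, 3.14, 3.14, 3.14].

INTERFACE

Orientations are given as [roll, pitch, yaw] about the fixed x, y, z axes, in that order (R = Rz(yaw) Ry(pitch) Rx(roll)).
In Python, from station import ctrl, eyes gives the robot as it stands.
- The arm moves only by the tool jog_arm, never from a script. Its argument "moves" is a list of rows, each a list of 3 entries, a list of its own where there are three numbers: the shift along the world's x, y, z in mm, then the turn, a rotation vector about the world's x, y, z in units of 5 degrees (1.0 is 5 degrees), then the finger opening in mm, from 0 to 94. In form: [[[tx, ty, tz], [wx, wy, wz], jaw], ...]. A call has 1 to 5 rows; each row is the pose to reach, as a shift and turn from the pose commanded when the call began; what a row does not reach only later rows make up. A row lasts 1/12 s, in which the tool goes at most 41.7 mm and 7.16 degrees, less where a joint would pass 70% of its speed; a pose out of reach is approached as far as the arm can. A call with a gripper value outside its range is refused whole. The fingers move at their own pace and stop on an object; "squeeze" is the grip in N (left out, the last holds). Time passes only in rows, so rows that repeat a pose let the fingers close. It gives the time, the measured TCP pose, the force and the opening at its end, in the units of the state.
- ctrl.get_obs(): the state, without advancing time (a new reading comes with each control period).
- eyes.camera(name): name is "side" or "top" or "wrist"; returns a dict with "frame" (400x640x3 uint8, red, green, blue), "vertical_fov" (degrees; the focal length in pixels is half the picture's height over the tangent of half this angle, whatever the lens; pixels are square), "cx", "cy" (the principal point, pixels), "eye" and "attitude" of the camera in the world; the wrist camera has in their place "hand_eye" (4x4, takes a point from camera to tool coordinates, whose origin is the TCP and whose axes are the flange's). Camera axes: x right, y down, z forward; pixel columns grow to the right and rows downward; lengths in m; the calibration is good to about 2 mm. A picture is of the moment at which its call begins: read the wrist's pose just before it. There is no depth.
- ctrl.hand_in(): hands the job in, once; it reports no verdict.
The state is a dict: "time_s": time; "qpos": joint angles; "joint_vel": joint speeds; "tau": joint torques, N m; "ee_pos": TCP position; "eef_rot": TCP orientation; "force": force on the tool from outside, world axes, zero at the start; "moment": the same for the moment, N m; "grip_width": finger opening in m.
Only numpy, scipy, OpenCV 4.12 (cv2) and the standard library are available. Lean on these libraries where they do the work, as an engineer would, in place of code of your own. Each camera call takes 0.05 s, during which the arm holds its last target.

TASK

Fit the LED module into the grow lamp that stands over the seed tray: fins up, slide its two ears down between the spring clips in the slots at the ends of the lamp head, and press it gently until both ears are right home on the slot floors and the module sits flat, then let go. Do not drop it in or force it, and leave everything else on the bench where it is.

Things in the scene. Friction and masses are not known exactly. Their poses are not given: they have to be found in the camera images.
- module: LED module, bare aluminium, 0.3 kg, loose on the rubber mat, fins up: a plate 56 (x) by 100 (y) by 6 mm with an ear 12 (x) by 14 (y) by 6 mm in the middle of each short end, 128 mm over the ears, all undersides level; on top a finned heat sink. Origin: centre of the underside; z up through the fins. A half turn makes no difference.
- fins (a point): Centre of the top of the module's heat sink, 30 mm above its underside. The upright fins run along y: a block 34 (x) by 80 (y) mm from the plate's top (6 mm up) to this point. Grip it across x on its long outer faces; its top can be pressed on.
- lamp: Grow lamp, fixed: two steel posts (y = +-98 mm, tops at 170 mm) beside a white tray of peat pellets 240 (x) by 148 (y) by 61 mm, labels up to 130 mm high at its +x end; a grey head rides on the posts. Origin: on the bench under the head's centre, z up, y from post to post. The seated module is centred over this origin (3 mm play in y), its y along the lamp's y, its ears on the slot floors.
- slot_a (a point): Slot in the lamp head at its -y end: this point is 58.5 mm from the lamp's axis and 100 mm above the bench, the lowest the slot floor can be. The head is clamped by hand on its posts: the floor lies 0 to 40 mm above this point, not measured, level at both ends; find it by touch. The slot spans y 53 to 70 mm from the axis, open upwards and inwards, 38 mm wide in x, walls 26 mm high.
- slot_b (a point): The same for the slot at the +y end. Two bent leaf springs line each slot, one each x side: 18 mm apart at 25 mm above the slot floor, narrowing to 7.5 mm at 8 mm above it, wider again below, so that they hold a seated ear down. Between the slots the head is open; its side rails (x = +-40 to +-52 mm) are no higher than the slot floors. The floor is hard, thinly rubbered.
- contact_a (a joint): Sprung brass contact pin (under 1 N) in the floor of the slot at the lamp's -y end: 0 m when free, 3 mm proud of the floor; 0.003 m when the ear above has pushed it level (0.004 under load). The clips resist from 15 mm above the floor on; passing both ears takes about 12 to 16 N in all (half for one end), then it eases until the hard floor. Over 30 N is forcing it.
- contact_b (a joint): The same for the slot at the lamp's +y end.
- mat: Black rubber mat 260 (x) by 220 (y) by 3 mm, fixed to the bench; the module and the screwdriver lie on it. Origin: centre of its underside.
- screwdriver: Bystander: screwdriver 150 mm long lying on the mat along the mat's y. Origin: centre of its underside.
- dry_pellet: Bystander: dry peat disc, diameter 36 mm, 10 mm high. Origin: centre of its underside.
- labels: Bystander: bundle of white plant labels 120 by 17 by 14 mm. Origin: centre of its underside.
- pot: Bystander: terracotta pot, diameter 72 mm, 65 mm high. Origin: centre of its underside.
- jar: Bystander: glass jar, diameter 60 mm, 75 mm high. Origin: centre of its underside.
- trowel: Bystander: flat trowel 200 mm long, lying. Origin: centre of its underside.
- sprayer: Bystander: blue spray bottle with white head, diameter 80 mm, 205 mm high. Origin: centre of its underside.
There are look-alikes about, which are no part of the job. Of the things that look like the module, the middle-sized one is meant.

How it is judged:
By the outcome, as a careful person would: the job done as asked, in the order asked, and still so for the second after the job is handed in, with the robot touching nothing.
It also fails if it takes over 56 s, if anything falls off the work surface, if the arm or the gripper's body presses on something with over 40 N, if the wrist force passes 120 N, or if a joint passes its speed limit or range.

## Working session

There is one attempt and no reset: what is moved stays moved. The work goes in short steps, Python scripts to look and compute and a tool call to move; the robot and the scene stay as the last step left them, time stands still between calls to the robot, and variables do not carry over. Pictures are saved under pics/ and viewed, and the job is handed in when it is done.

Besides the shell and the picture viewer there is one more tool, called as name(argument=value, ...) on one line, values as JSON. jog_arm: Moves the arm, as the interface text tells. Its arguments: {"type":"object","properties":{"moves":{"type":"array","items":{"type":"array"}},"squeeze":{"type":"number"}},"required":["moves"]}

```bash
mkdir -p pics; ls
python3 - <<'E'
from station import ctrl, eyes
import cv2
o=ctrl.get_obs();print(o)
for n in ("top","side","wrist"):
    c=eyes.camera(n);cv2.imwrite(f"pics/{n}0.png",c["frame"][:,:,::-1]);print(n,{k:v for k,v in c.items() if k!="frame"})
E
```

```text
pics
{'time_s': 0.0, 'qpos': array([ 1.22039446e+00,  3.00477396e-01,  1.52159053e+00, -2.00462954e-05,
        1.32069829e+00, -6.65961973e-02]), 'joint_vel': array([-0.0011335 , -0.00016717, -0.00228367,  0.00016443,  0.00034798,
        0.00019529]), 'tau': array([ 1.56053084e-03, -5.31818104e+01, -3.52732229e+01,  7.08701368e-02,
        2.45766516e-02, -1.33669610e-04]), 'ee_pos': array([0.15391072, 0.5277181 , 0.1805789 ]), 'eef_rot': array([-3.14042040e+00, -5.87231041e-05,  2.85779192e+00]), 'force': array([-1.50060209,  0.62600984,  0.85623651]), 'moment': array([ 0.01379119, -0.01421777,  0.01398558]), 'grip_width': 0.09424888214906266}
top {'vertical_fov': 52.909103667412566, 'cx': 313.7331587840829, 'cy': 201.26140924189443, 'eye': array([0.39653222, 0.01010013, 1.13770934]), 'attitude': array([-3.07599543e+00, -1.93725207e-03, -1.58279630e+00])}
side {'vertical_fov': 54.11707539532496, 'cx': 314.1019479621607, 'cy': 196.7494279207777, 'eye': array([0.23936765, 1.11850653, 0.7479815 ]), 'attitude': array([-2.09565226, -0.02059534, -2.93404715])}
wrist {'vertical_fov': 59.23525026638207, 'cx': 318.3282207509517, 'cy': 198.42695734447776, 'hand_eye': array([[-3.21620024e-04, -9.59950075e-01, -2.80170929e-01,
         8.32090991e-02],
       [ 9.99999834e-01, -1.75025300e-04, -5.48252531e-04,
         1.02073003e-03],
       [ 4.77258058e-04, -2.80171059e-01,  9.59949973e-01,
        -2.03254905e-01],
       [ 0.00000000e+00,  0.00000000e+00,  0.00000000e+00,
         1.00000000e+00]])}
```

View pics/top0.png

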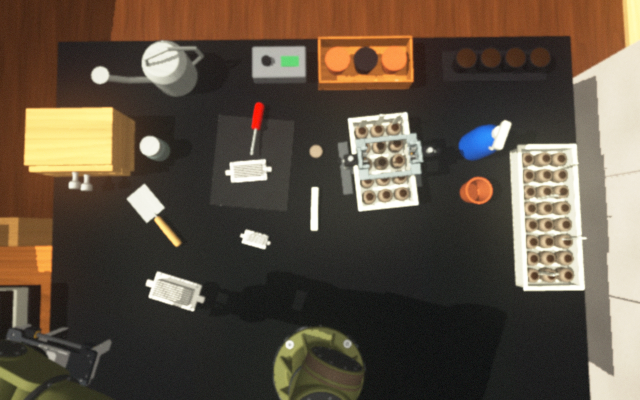

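View pics/side0.png

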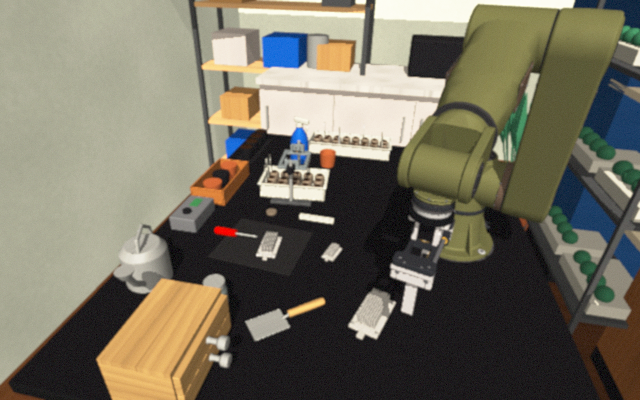

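View pics/wrist0.png

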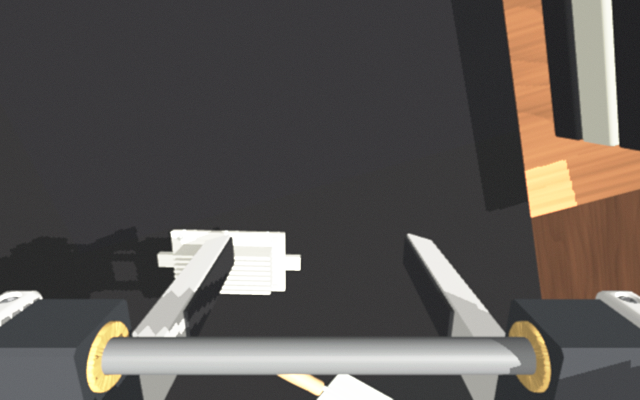

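```bash
cat > h.py <<'E'
import numpy as np, cv2
from scipy.spatial.transform import Rotation as R
from station import ctrl, eyes
def cam(n):
    o=ctrl.get_obs(); c=eyes.camera(n); im=c["frame"]
    f=im.shape[0]/2/np.tan(np.radians(c["vertical_fov"])/2)
    if n=="wrist":
        T=np.eye(4);T[:3,:3]=R.from_euler("xyz",o["eef_rot"]).as_matrix();T[:3,3]=o["ee_pos"]
        T=T@c["hand_eye"]
    else:
        T=np.eye(4);T[:3,:3]=R.from_euler("xyz",c["attitude"]).as_matrix();T[:3,3]=c["eye"]
    return dict(im=im[:,:,::-1].copy(),f=f,cx=c["cx"],cy=c["cy"],T=T)
def ray(c,u,v):
    d=c["T"][:3,:3]@np.array([(u-c["cx"])/c["f"],(v-c["cy"])/c["f"],1.]);return c["T"][:3,3],d/np.linalg.norm(d)
def plane(c,u,v,z):
    p,d=ray(c,u,v);return p+d*(z-p[2])/d[2]
def proj(c,P):
    q=c["T"][:3,:3].T@(np.array(P)-c["T"][:3,3]);return q[:2]/q[2]*c["f"]+[c["cx"],c["cy"]]
def two(c1,p1,c2,p2):
    a,d=ray(c1,*p1);b,e=ray(c2,*p2)
    s=np.linalg.lstsq(np.c_[d,-e],b-a,rcond=None)[0];P,Q=a+s[0]*d,b+s[1]*e
    return (P+Q)/2,np.linalg.norm(P-Q)
E
python3 - <<'E'
from h import *
import pickle
t=cam("top");s=cam("side")
pickle.dump((t,s),open("ts.pkl","wb"))
a=cv2.resize(t["im"][90:230,200:460],None,fx=3,fy=3,interpolation=cv2.INTER_CUBIC);cv2.imwrite("pics/topz.png",a)
a=cv2.resize(s["im"][110:290,200:350],None,fx=3.3,fy=3.3,interpolation=cv2.INTER_CUBIC);cv2.imwrite("pics/sidez.png",a)
print(plane(t,248,171,.03),plane(s,269,243,.03),plane(t,390,156,.14))
E
```

```text
[0.55557577 0.18845016 0.03      ] [0.55553874 0.20824576 0.03      ] [ 0.57348583 -0.18517782  0.14      ]
```

View pics/topz.png

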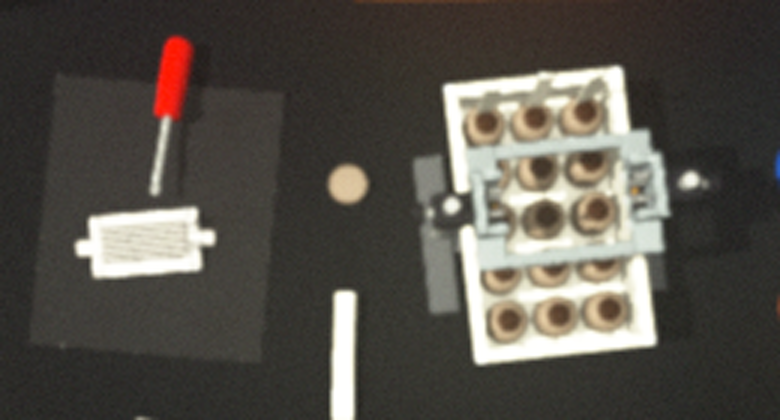

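View pics/sidez.png

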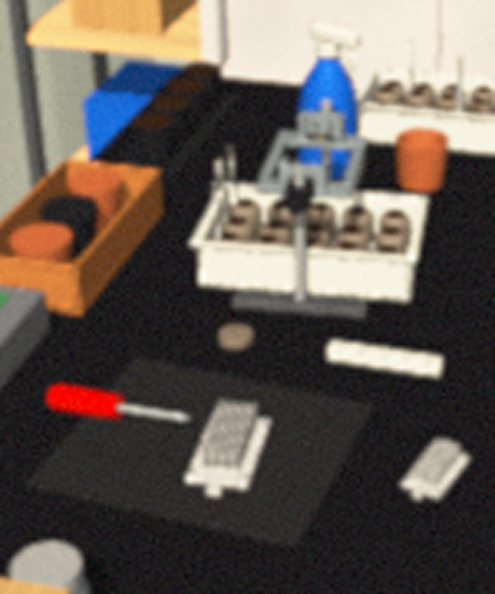

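jog_arm(moves=[[[30,-25,20],[0,0,-1.2],94],[[62,-52,40],[0,0,-2.4],94],[[94,-79,60],[0,0,-3.6],94],[[126,-106,70],[0,0,-4.8],94],[[156,-132,70],[0,0,-6],94]])

```text
time_s: 0.67
ee_pos: [0.3033, 0.402, 0.2526]
eef_rot: [3.138, -0.0, 2.33]
force: [0.4, 1.1, 0.2]
grip_width: 0.0939
```

jog_arm(moves=[[[30,-25,0],[0,0,-1.3],94],[[60,-50,0],[0,0,-2.6],94],[[90,-75,0],[0,0,-3.9],94],[[120,-100,0],[0,0,-5.2],94],[[150,-125,0],[0,0,-6.5],94]])

```text
time_s: 1.08
ee_pos: [0.4533, 0.2762, 0.2505]
eef_rot: [3.141, -0.0, 1.761]
force: [-0.3, 0.3, 0.1]
grip_width: 0.0937
```

jog_arm(moves=[[[30,-25,0],[0,0,-1],94],[[60,-50,0],[0,0,-1.3],94],[[95,-80,0],[0,0,-1.3],94],[[95,-80,0],[0,0,-1.3],94],[[95,-80,0],[0,0,-1.3],94]])

```text
time_s: 1.5
ee_pos: [0.5481, 0.1961, 0.2495]
eef_rot: [-3.14, 0.0, 1.65]
force: [0.3, 0.4, -0.9]
grip_width: 0.0941
```

Run:
```python
from h import *
o=ctrl.get_obs();print(o["time_s"],o["ee_pos"],o["eef_rot"],o["force"])
w=cam("wrist");cv2.imwrite("pics/w1.png",w["im"])
import pickle;pickle.dump(w,open("w1.pkl","wb"))
```

```text
1.5 [0.54811646 0.19613229 0.24954613] [-3.14028419e+00  3.31346230e-04  1.65049389e+00] [ 0.29487483  0.36981791 -0.87257011]
```

View pics/w1.png

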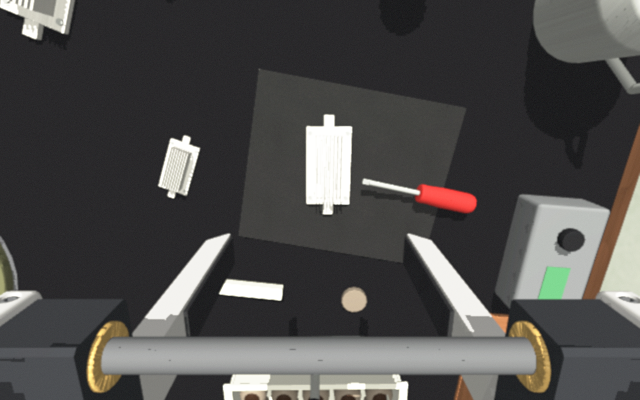

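Run:
```python
from h import *
import pickle
w=pickle.load(open("w1.pkl","rb"))
g=cv2.cvtColor(w["im"],cv2.COLOR_BGR2GRAY)
m=np.zeros_like(g);m[100:230,290:360]=(g[100:230,290:360]>120)*255
cs,_=cv2.findContours(m,cv2.RETR_EXTERNAL,cv2.CHAIN_APPROX_NONE)
c=max(cs,key=cv2.contourArea)
P=np.array([plane(w,u,v,.009)[:2] for u,v in c[:,0]])
print(cv2.boundingRect(c))
r=cv2.minAreaRect((P*1000).astype(np.float32));print(r);
for v in range(112,218,4):
    xs=np.where(m[v]>0)[0]
    if len(xs):print(v,xs.min(),xs.max(),end=' | ')
# ear strips
z=cv2.resize(w["im"][100:230,280:380],None,fx=5,fy=4.6,interpolation=cv2.INTER_CUBIC);cv2.imwrite("pics/w1z.png",z)
```

```text
(306, 114, 47, 101)
((559.9851684570312, 193.760986328125), (57.41778564453125, 129.7371063232422), 3.984201669692993)
116 323 334 | 120 323 334 | 124 323 334 | 128 306 352 | 132 306 352 | 136 306 351 | 140 306 351 | 144 306 351 | 148 306 351 | 152 306 351 | 156 306 351 | 160 306 351 | 164 306 350 | 168 306 350 | 172 306 350 | 176 306 350 | 180 306 350 | 184 306 350 | 188 306 350 | 192 306 349 | 196 306 349 | 200 306 349 | 204 307 348 | 208 323 332 | 212 322 332 |
```

View pics/w1z.png

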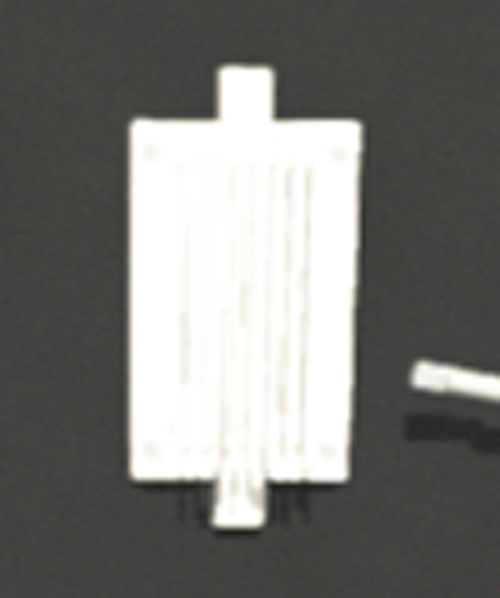

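jog_arm(moves=[[[0,-40,20],[0,0,0],94],[[5,-80,40],[0,0,0],94],[[10,-120,50],[0,0,0],94],[[20,-160,50],[0,0,0],94],[[25,-200,50],[0,0,0],94]])

```text
time_s: 1.97
ee_pos: [0.5713, 0.0018, 0.3019]
eef_rot: [3.139, 0.0, 1.656]
force: [0.4, 0.9, 0.4]
grip_width: 0.0941
```

jog_arm(moves=[[[0,-40,0],[0,0,0],94],[[0,-80,0],[0,0,0],94],[[0,-110,0],[0,0,0],94],[[0,-110,0],[0,0,0],94],[[0,-110,0],[0,0,0],94]])

```text
time_s: 2.38
ee_pos: [0.5712, -0.1079, 0.3005]
eef_rot: [3.142, -0.0, 1.653]
force: [1.2, 0.9, -0.4]
grip_width: 0.0937
```

Run:
```python
from h import *
o=ctrl.get_obs();print(o["time_s"],o["ee_pos"],o["eef_rot"],o["force"])
w=cam("wrist");cv2.imwrite("pics/w2.png",w["im"])
import pickle;pickle.dump(w,open("w2.pkl","wb"))
```

```text
2.3833 [ 0.57116951 -0.1078967   0.30051874] [ 3.14153112e+00 -2.15949046e-04  1.65275942e+00] [ 1.16048569  0.85175456 -0.35903553]
```

View pics/w2.png

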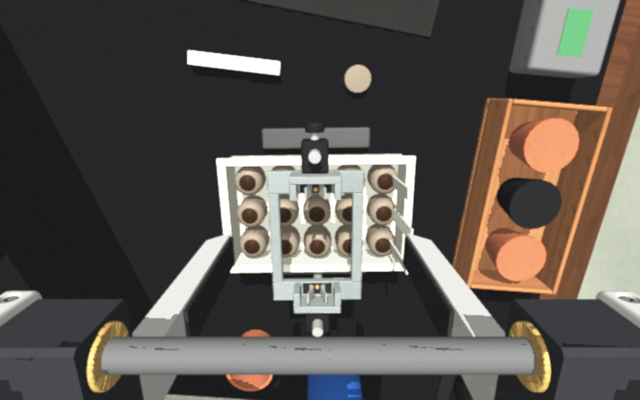

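jog_arm(moves=[[[0,-40,0],[0,0,0],94],[[0,-80,0],[0,0,0],94],[[0,-90,0],[0,0,0],94],[[0,-90,0],[0,0,0],94],[[0,-90,0],[0,0,0],94]])

```text
time_s: 2.85
ee_pos: [0.5718, -0.1965, 0.3005]
eef_rot: [3.141, -0.0, 1.655]
force: [-0.2, 0.9, -0.3]
grip_width: 0.0941
```

Run:
```python
from h import *
o=ctrl.get_obs();print(o["time_s"],o["ee_pos"],o["eef_rot"],o["force"])
w=cam("wrist");cv2.imwrite("pics/w3.png",w["im"])
import pickle;pickle.dump(w,open("w3.pkl","wb"))
cv2.imwrite("pics/w3z.png",cv2.resize(w["im"][60:240,220:420],None,fx=3.3,fy=3.3,interpolation=cv2.INTER_CUBIC))
w=pickle.load(open("w2.pkl","rb"))
cv2.imwrite("pics/w2z.png",cv2.resize(w["im"][130:340,220:420],None,fx=2.8,fy=2.8,interpolation=cv2.INTER_CUBIC))
```

```text
2.85 [ 0.57177693 -0.19649732  0.30046302] [ 3.14149067e+00 -3.50886904e-04  1.65455170e+00] [-0.20492581  0.8797132  -0.25211229]
```

View pics/w3z.png

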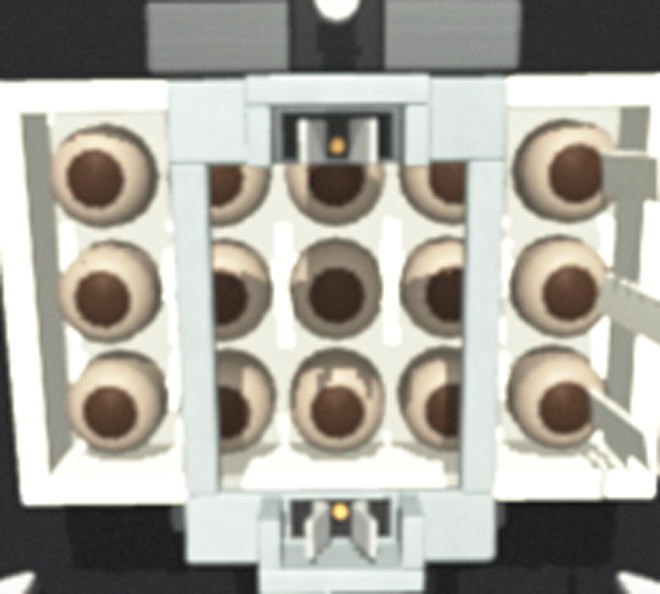

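View pics/w2z.png

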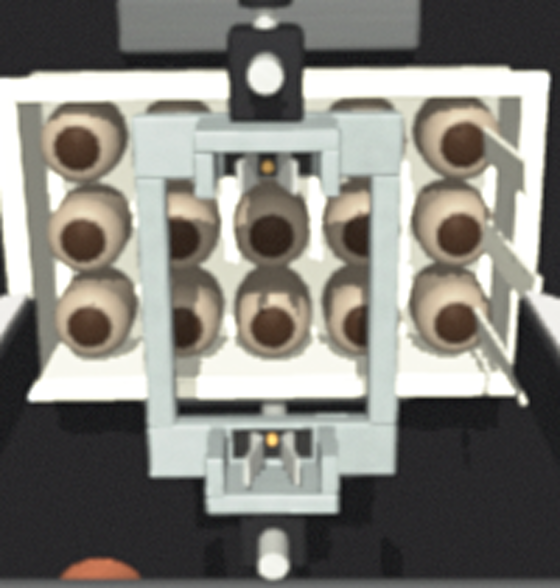

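Run:
```python
from h import *
import pickle
w2=pickle.load(open("w2.pkl","rb"));w3=pickle.load(open("w3.pkl","rb"))
def pin(w,u,v):
    im=w["im"][v-5:v+6,u-5:u+6].astype(float);s=np.clip(im[...,2]-im[...,0]-45,0,None)
    yy,xx=np.mgrid[v-5:v+6,u-5:u+6];return ((s*xx).sum()/s.sum(),(s*yy).sum()/s.sum())
A2,B2=pin(w2,315,190),pin(w2,317,287);A3,B3=pin(w3,322,104),pin(w3,323,215)
print(A2,B2,A3,B3)
b,eb=two(w2,A2,w3,A3);a,ea=two(w2,B2,w3,B3)
print("b",b,eb,"a",a,ea,"dist",np.linalg.norm(a-b))
d=b-a;print("mid",(a+b)/2,"yaw",np.degrees(np.arctan2(-d[0],d[1])))
for w,A,B in ((w2,A2,B2),(w3,A3,B3)):
  for z in (.11,.12,.13,.14,.15):
    p=plane(w,*A,z);q=plane(w,*B,z);d=p-q;print(z,(p+q)[:2]/2,np.linalg.norm(d),np.degrees(np.arctan2(-d[0],d[1])))
p=plane(w2,314.6,156.8,.17);q=plane(w2,317.5,323,.17);d=p-q;print("posts",(p+q)/2,np.linalg.norm(d),np.degrees(np.arctan2(-d[0],d[1])))
w1=pickle.load(open("w1.pkl","rb"))
p=plane(w1,328.5,119,.009);q=plane(w1,327.3,210,.009);d=p-q;print("module yaw",np.degrees(np.arctan2(-d[0],d[1])))
```

```text
(np.float64(315.10185185185185), np.float64(189.21666666666667)) (np.float64(316.6520994001714), np.float64(286.48329048843186)) (np.float64(321.7548138639281), np.float64(103.77406931964056)) (np.float64(322.6441767068273), np.float64(214.53895582329318))
b [ 0.5678761  -0.12106377  0.13962182] 0.0001319210323858588 a [ 0.57889631 -0.23735021  0.13993617] 0.00012350265411396574 dist 0.11680787913864522
mid [ 0.57338621 -0.17920699  0.139779  ] yaw 5.413628491211617
0.11 [ 0.57413967 -0.1918432 ] 0.1265065453432129 5.41375770147279
0.12 [ 0.573866   -0.18760812] 0.12329400966379776 5.413757701472786
0.13 [ 0.57359233 -0.18337303] 0.12008147398438263 5.413757701472834
0.14 [ 0.57331865 -0.17913794] 0.11686893830496749 5.413757701472776
0.15 [ 0.57304498 -0.17490285] 0.11365640262555238 5.413757701472826
0.11 [ 0.57424072 -0.18459317] 0.12642668057906567 5.413002875591721
0.12 [ 0.57397602 -0.18279296] 0.12321580826386588 5.413002875591752
0.13 [ 0.57371132 -0.18099274] 0.12000493594866608 5.413002875591731
0.14 [ 0.57344662 -0.17919252] 0.11679406363346628 5.413002875591709
0.15 [ 0.57318192 -0.1773923 ] 0.11358319131826648 5.413002875591743
posts [ 0.57327445 -0.17300129  0.17      ] 0.18449746790070382 5.500377964831416
module yaw 4.239897441060161
```

jog_arm(moves=[[[-2,40,0],[0,0,0],60],[[-4,80,0],[0,0,0],54],[[-6,120,0],[0,0,0],54],[[-8,160,0],[0,0,-0.1],54],[[-10,200,0],[0,0,-0.1],54]])

```text
time_s: 3.32
ee_pos: [0.5606, 0.0057, 0.3009]
eef_rot: [3.141, -0.0, 1.646]
force: [0.8, -0.4, 0.5]
grip_width: 0.0639
```

jog_arm(moves=[[[-1,40,-25],[0,0,0],54],[[-2,80,-50],[0,0,0],54],[[-2,120,-80],[0,0,0],54],[[-2,160,-110],[0,0,0],54],[[-2,190,-140],[0,0,0],54]])

```text
time_s: 3.73
ee_pos: [0.5583, 0.1748, 0.1792]
eef_rot: [3.14, -0.001, 1.648]
force: [0.9, 0.4, 0.1]
grip_width: 0.054
```

jog_arm(moves=[[[0,0,-25],[0,0,0],54],[[0,0,-50],[0,0,0],54],[[0,0,-75],[0,0,0],54],[[0,0,-100],[0,0,0],54],[[0,0,-100],[0,0,0],54]])

```text
time_s: 4.15
ee_pos: [0.5564, 0.1721, 0.075]
eef_rot: [-3.135, 0.001, 1.647]
force: [-0.6, 0.8, -1.2]
grip_width: 0.0538
```

Run:
```python
from h import *
o=ctrl.get_obs();print(o["time_s"],o["ee_pos"],np.degrees(o["eef_rot"]),o["force"],o["grip_width"])
w=cam("wrist");cv2.imwrite("pics/w4.png",w["im"])
import pickle;pickle.dump(w,open("w4.pkl","wb"))
```

```text
4.15 [0.55638093 0.17210642 0.07501379] [-1.79624272e+02  5.13532906e-02  9.43747107e+01] [-0.61910346  0.83735023 -1.18476856] 0.05382271106225172
```

View pics/w4.png

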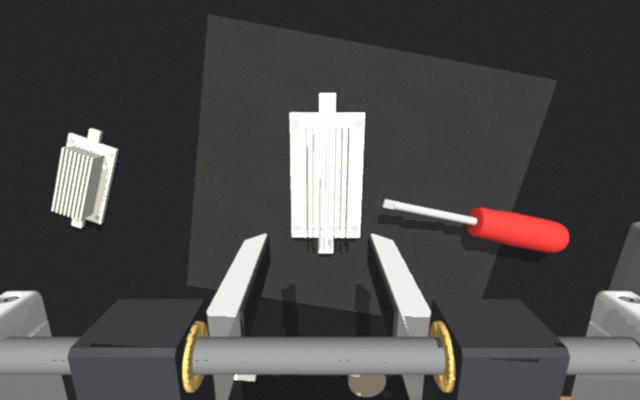

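Run:
```python
from h import *
import pickle
o=ctrl.get_obs();print(o["ee_pos"],np.degrees(o["eef_rot"]))
w=pickle.load(open("w4.pkl","rb"))
g=cv2.cvtColor(w["im"],cv2.COLOR_BGR2GRAY)
m=np.zeros_like(g);m[85:256,280:369]=(g[85:256,280:369]>130)*255
for v in list(range(92,116,2))+list(range(234,256,2)):
    xs=np.where(m[v]>0)[0]
    if len(xs):print(v,xs.min(),xs.max(),end=' | ')
cs,_=cv2.findContours(m,cv2.RETR_EXTERNAL,cv2.CHAIN_APPROX_NONE)
c=max(cs,key=cv2.contourArea)
P=np.array([plane(w,u,v,.009)[:2] for u,v in c[:,0]])
print(cv2.minAreaRect((P*1000).astype(np.float32)))
```

```text
[0.55767374 0.1721192  0.07786722] [-1.79791626e+02  2.55290766e-02  9.43583506e+01]
92 320 335 | 94 318 336 | 96 318 336 | 98 318 336 | 100 318 335 | 102 318 335 | 104 318 335 | 106 318 335 | 108 318 335 | 110 318 335 | 112 289 364 | 114 289 365 | 234 291 360 | 236 291 360 | 238 318 333 | 240 318 333 | 242 318 333 | 244 318 333 | 246 318 333 | 248 318 333 | 250 318 333 | 252 318 333 | ((559.4766235351562, 193.76974487304688), (57.15526580810547, 128.75982666015625), 4.2155680656433105)
```

jog_arm(moves=[[[2,10,-5],[0,0,0],54],[[2,21.5,-20],[0,0,0],54],[[2,21.5,-40],[0,0,0],54],[[2,21.5,-50],[0,0,0],54],[[2,21.5,-50],[0,0,0],54]])

```text
time_s: 4.62
ee_pos: [0.5609, 0.1929, 0.0284]
eef_rot: [-3.14, 0.0, 1.645]
force: [-0.4, -0.3, 0.1]
grip_width: 0.054
```

jog_arm(moves=[[[0,0,0],[0,0,0],54],[[0,0,0],[0,0,0],54]])

```text
time_s: 4.78
ee_pos: [0.5623, 0.1926, 0.0308]
eef_rot: [3.14, -0.0, 1.645]
force: [0.5, -1.2, 0.5]
grip_width: 0.0542
```

```bash
cat >> h.py <<'E'
def avg(n=8):
    L=[]
    for i in range(n):
        o=ctrl.get_obs();L.append(np.r_[o["ee_pos"]*1000,np.degrees(o["eef_rot"][2]),o["force"],o["moment"],o["grip_width"]*1000]);eyes.camera("wrist")
    L=np.array(L);np.set_printoptions(suppress=True,precision=2)
    print("t",o["time_s"]);print("mean",L.mean(0));print("std",L.std(0));return L
E
python3 -c "
from h import *
L=avg(8);print(L[:,:3])"
```

```text
t 5.1333
mean [562.   192.33  30.19  94.23  -0.13  -0.32  -0.11  -0.06   0.05   0.01
  53.98]
std [0.23 0.12 0.45 0.   0.75 0.55 0.58 0.03 0.03 0.04 0.14]
[[562.29 192.56  30.76]
 [562.27 192.45  30.72]
 [562.21 192.39  30.58]
 [562.08 192.3   30.32]
 [561.95 192.26  30.06]
 [561.82 192.24  29.85]
 [561.74 192.22  29.67]
 [561.67 192.22  29.54]]
```

jog_arm(moves=[[[-2,1.5,-6],[0,0,0],54],[[-2,1.5,-12],[0,0,0],54],[[-2,1.5,-18],[0,0,0],54],[[-2,1.5,-18],[0,0,0],54],[[-2,1.5,-18],[0,0,0],54]])

```text
time_s: 5.6
ee_pos: [0.5592, 0.1937, 0.0106]
eef_rot: [-3.141, 0.0, 1.645]
force: [1.0, -0.4, -0.3]
grip_width: 0.0536
```

```bash
python3 -c "
from h import *
L=avg(4);w=cam('wrist');cv2.imwrite('pics/w5.png',w['im'])"
```

```text
t 5.75
mean [559.5  193.74  11.04  94.24   0.1    0.25  -0.01  -0.07   0.06  -0.01
  53.96]
std [0.18 0.03 0.31 0.   0.65 0.57 0.35 0.01 0.03 0.02 0.25]
```

View pics/w5.png

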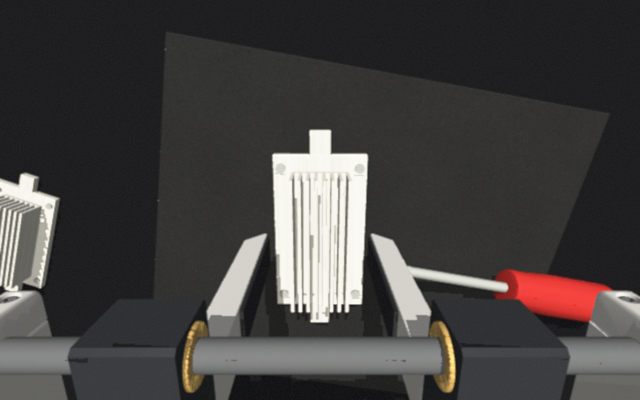

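jog_arm(moves=[[[0,0,0],[0,0,0],25],[[0,0,0],[0,0,0],25],[[0,0,0],[0,0,0],25],[[0,0,0],[0,0,0],25],[[0,0,0],[0,0,0],25]], squeeze=40)

```text
time_s: 6.27
ee_pos: [0.5595, 0.1938, 0.0112]
eef_rot: [-3.142, -0.0, 1.645]
force: [-0.6, -0.1, -0.0]
grip_width: 0.0259
```

jog_arm(moves=[[[0,0,0],[0,0,0],25],[[0,0,3],[0,0,0],25],[[0,0,8],[0,0,0],25],[[0,0,16],[0,0,0],25],[[0,0,30],[0,0,0],25]])

```text
time_s: 6.68
ee_pos: [0.559, 0.1936, 0.0412]
eef_rot: [-3.14, 0.0, 1.645]
force: [-0.4, 0.2, 0.1]
grip_width: 0.0251
```

```bash
python3 -c "
from h import *
L=avg(6);w=cam('wrist');cv2.imwrite('pics/w6.png',w['im'])
import pickle;pickle.dump(w,open('w6.pkl','wb'))"
```

```text
t 6.9333
mean [559.96 193.89  42.47  94.24   0.1    0.64   0.45  -0.07   0.06  -0.01
  24.95]
std [0.65 0.19 1.41 0.   0.5  0.24 1.29 0.02 0.02 0.01 0.12]
```

View pics/w6.png

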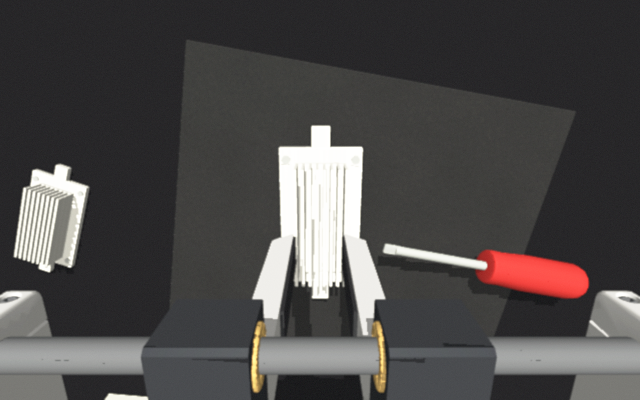

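```bash
python3 -c "
from h import *
a=cv2.imread('pics/w5.png')[110:340,200:440];b=cv2.imread('pics/w6.png')[110:340,200:440]
cv2.imwrite('pics/c56.png',cv2.resize(np.hstack([a,b]),None,fx=1.66,fy=2.4,interpolation=cv2.INTER_CUBIC))
w=cam('side');cv2.imwrite('pics/s6.png',cv2.resize(w['im'][150:330,200:460],None,fx=3,fy=3,interpolation=cv2.INTER_CUBIC))"
```

```text
(no output)
```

View pics/c56.png

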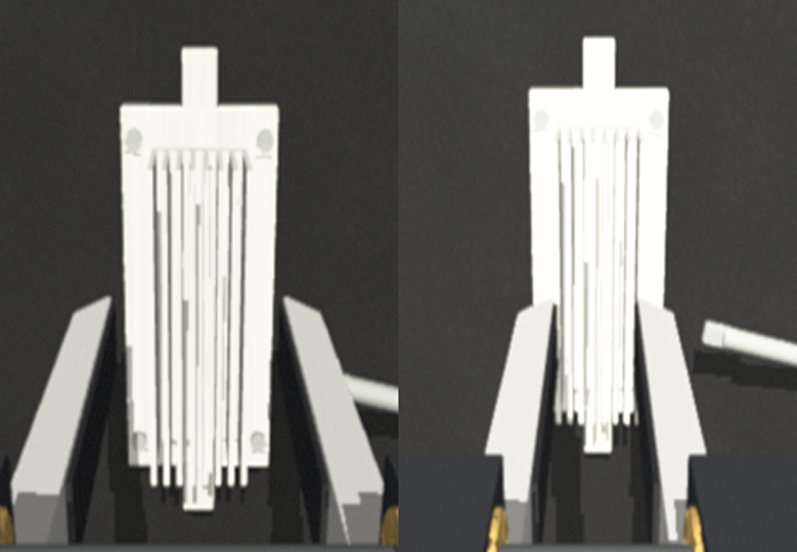

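View pics/s6.png

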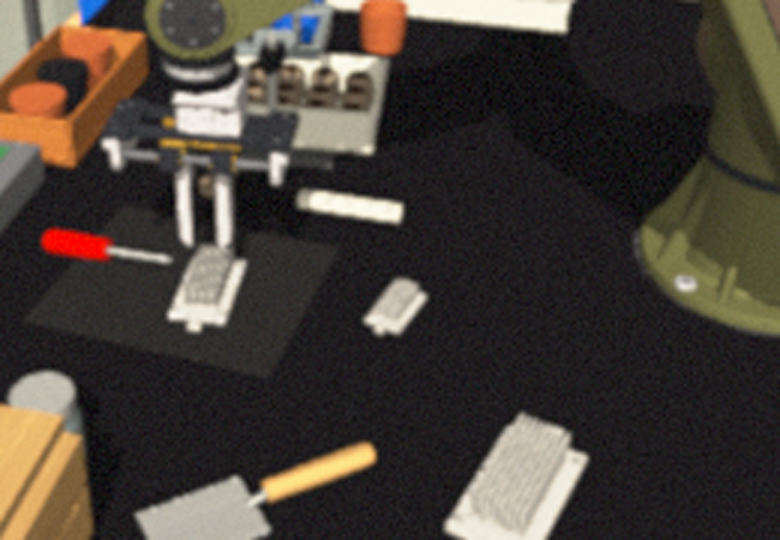

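```bash
python3 -c "
from h import *
o=ctrl.get_obs();print(o['ee_pos'],np.degrees(o['eef_rot']),o['time_s'])
w=cam('side');im=w['im']
for dz in (0,.01,.02,.03,.04):
  for s in (-1,1):
    p=proj(w,o['ee_pos']+[s*.0125,0,dz]);print(dz,s,p)
    cv2.circle(im,tuple(int(round(16*a)) for a in p),8,(0,0,255) if dz==0 else (0,255,0),-1,shift=4)
cv2.imwrite('pics/s7.png',cv2.resize(im[170:290,220:330],None,fx=6,fy=5,interpolation=cv2.INTER_CUBIC))"
```

```text
[0.55920785 0.19369037 0.04058538] [-1.79946722e+02  8.78688490e-03  9.42399787e+01] 7.0833
0 -1 [273.10773608 237.79561177]
0 1 [265.24122229 236.66295434]
0.01 -1 [273.00257592 235.11315245]
0.01 1 [265.10332767 233.98520512]
0.02 -1 [272.89652373 232.40793888]
0.02 1 [264.9642675 231.2848222]
0.03 -1 [272.7895681  229.67968032]
0.03 1 [264.82402693 228.56151739]
0.04 -1 [272.68169746 226.92808103]
0.04 1 [264.68259088 225.8149976 ]
```

View pics/s7.png

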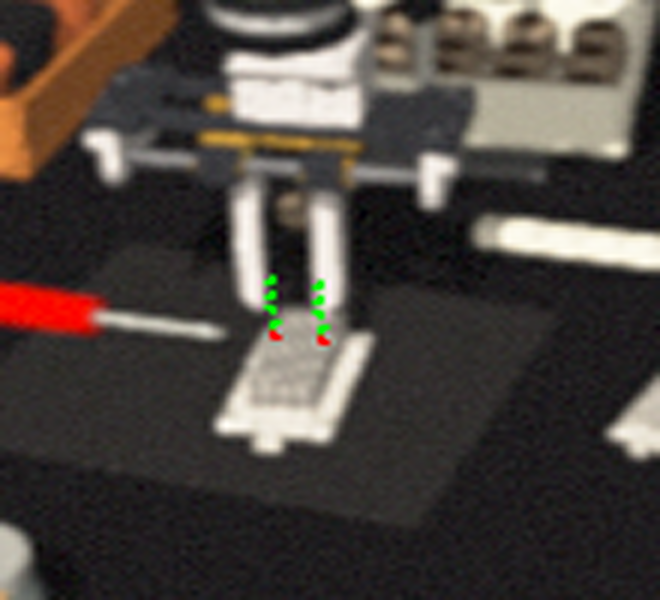

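jog_arm(moves=[[[0,0,0],[0,0,0],46],[[0,0,0],[0,0,0],46],[[0,0,0],[0,0,0],46],[[0,0,-15],[0,0,0],46],[[0,0,-25],[0,0,0],46]])

```text
time_s: 7.55
ee_pos: [0.5595, 0.1938, 0.0156]
eef_rot: [3.141, -0.0, 1.645]
force: [-0.8, 0.0, -0.1]
grip_width: 0.0457
```

jog_arm(moves=[[[0,0,-5],[0,0,0],46],[[0,0,-10],[0,0,0],46],[[0,0,-12],[0,0,0],46],[[0,0,-12],[0,0,0],46],[[0,0,-12],[0,0,0],46]])

```text
time_s: 7.97
ee_pos: [0.5597, 0.1938, 0.0045]
eef_rot: [3.141, -0.0, 1.645]
force: [-0.3, 0.3, -0.3]
grip_width: 0.0459
```

```bash
python3 -c "
from h import *
L=avg(5);w=cam('wrist');cv2.imwrite('pics/w8.png',w['im']);w=cam('side');cv2.imwrite('pics/s8.png',cv2.resize(w['im'][170:290,220:330],None,fx=6,fy=5,interpolation=cv2.INTER_CUBIC))"
```

```text
t 8.1667
mean [559.74 193.82   4.6   94.24   0.14  -0.25  -0.01  -0.07   0.06   0.
  46.  ]
std [0.04 0.02 0.07 0.   0.27 0.41 0.45 0.03 0.02 0.03 0.19]
```

View pics/w8.png

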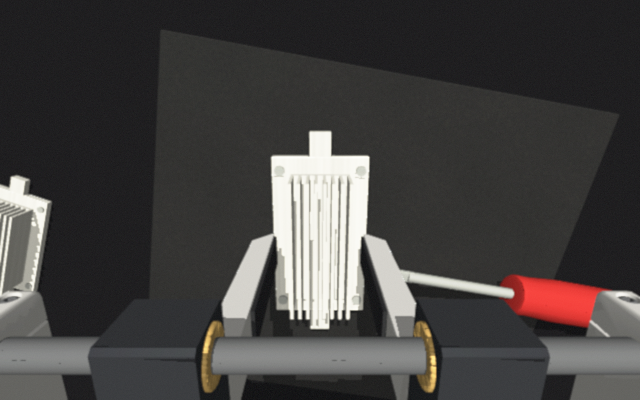

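View pics/s8.png

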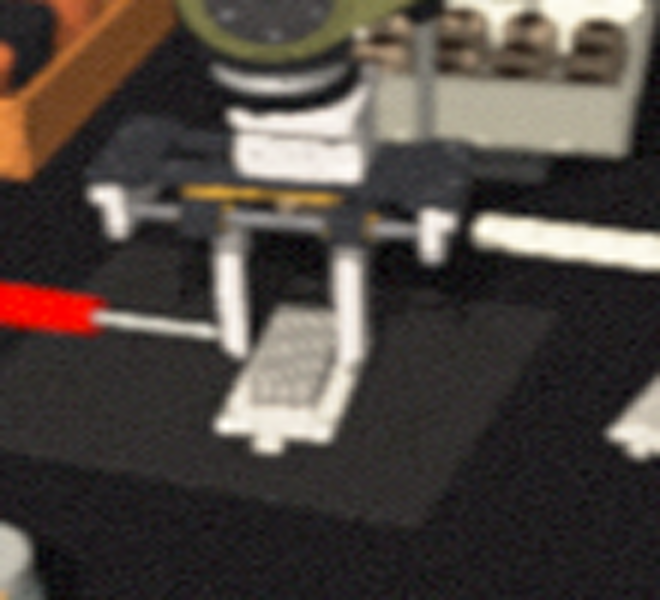

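jog_arm(moves=[[[0,0,-3],[0,0,0],46],[[0,0,-5],[0,0,0],46],[[0,0,-6],[0,0,0],46],[[0,0,-6],[0,0,0],46]])

```text
time_s: 8.65
ee_pos: [0.5593, 0.1937, -0.0022]
eef_rot: [-3.141, 0.0, 1.645]
force: [-0.0, -0.2, 0.2]
grip_width: 0.0462
```

jog_arm(moves=[[[0,0,-2],[0,0,0],46],[[0,0,-3],[0,0,0],46],[[0,0,-3],[0,0,0],46]])

```text
time_s: 8.9
ee_pos: [0.5594, 0.1937, -0.0051]
eef_rot: [-3.141, 0.0, 1.645]
force: [0.3, -0.5, -0.6]
grip_width: 0.0458
```

jog_arm(moves=[[[0,0,-2],[0,0,0],46],[[0,0,-3],[0,0,0],46],[[0,0,-3],[0,0,0],46]])

```text
time_s: 9.15
ee_pos: [0.5594, 0.1937, -0.0081]
eef_rot: [-3.141, 0.0, 1.645]
force: [-0.0, 0.4, -0.0]
grip_width: 0.0457
```

jog_arm(moves=[[[0,0,-2],[0,0,0],46],[[0,0,-3],[0,0,0],46],[[0,0,-3],[0,0,0],46]])

```text
time_s: 9.4
ee_pos: [0.5594, 0.1937, -0.0111]
eef_rot: [-3.141, 0.0, 1.645]
force: [0.0, -0.4, 0.1]
grip_width: 0.0459
```

jog_arm(moves=[[[0,0,-1],[0,0,0],46],[[0,0,-2],[0,0,0],46],[[0,0,-2],[0,0,0],46]])

```text
time_s: 9.65
ee_pos: [0.5594, 0.1937, -0.013]
eef_rot: [-3.141, 0.0, 1.645]
force: [-0.3, -0.6, -0.1]
grip_width: 0.0461
```

```bash
python3 -c "
from h import *
L=avg(2);w=cam('wrist');cv2.imwrite('pics/w9.png',w['im']);w=cam('side');cv2.imwrite('pics/s9.png',cv2.resize(w['im'][170:290,220:330],None,fx=6,fy=5,interpolation=cv2.INTER_CUBIC))"
```

```text
t 9.7
mean [559.44 193.74 -12.96  94.24  -0.29  -0.07   0.06  -0.07   0.07   0.01
  46.02]
std [0.01 0.   0.04 0.   0.03 0.55 0.16 0.02 0.02 0.02 0.04]
```

View pics/w9.png

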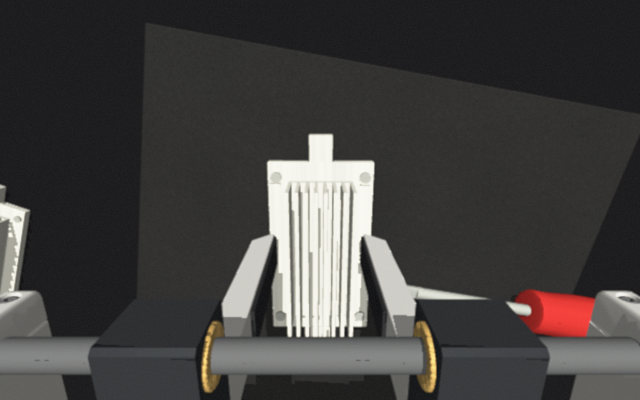

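View pics/s9.png

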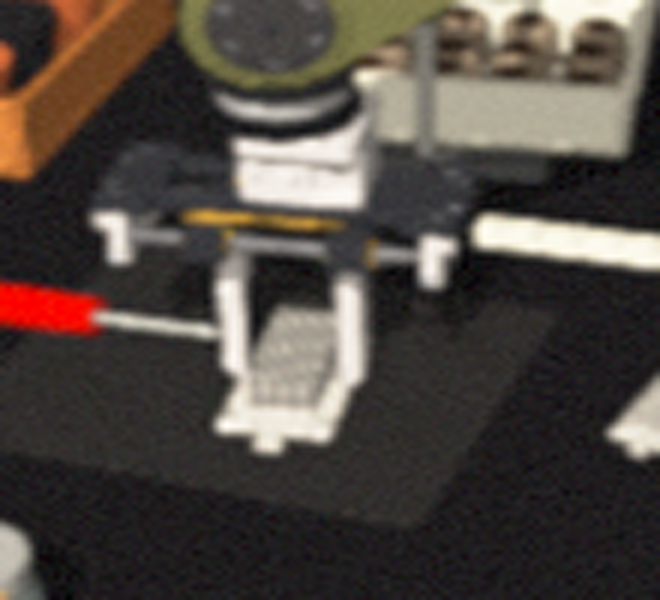

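jog_arm(moves=[[[0,0,-1],[0,0,0],46],[[0,0,-2],[0,0,0],46],[[0,0,-2],[0,0,0],46]])

```text
time_s: 10.1
ee_pos: [0.5595, 0.1937, -0.0149]
eef_rot: [-3.142, 0.0, 1.645]
force: [-0.1, 0.8, 0.6]
grip_width: 0.0461
```

jog_arm(moves=[[[0,0,-1],[0,0,0],46],[[0,0,-2],[0,0,0],46],[[0,0,-2],[0,0,0],46]])

```text
time_s: 10.35
ee_pos: [0.5597, 0.1938, -0.0151]
eef_rot: [3.141, -0.0, 1.645]
force: [-8.7, -2.8, 20.8]
grip_width: 0.0462
```

jog_arm(moves=[[[0,0,-1],[0,0,0],46],[[0,0,-2],[0,0,0],46],[[0,0,-2],[0,0,0],46]])

```text
time_s: 10.6
ee_pos: [0.5598, 0.1939, -0.0153]
eef_rot: [3.141, -0.0, 1.645]
force: [-20.0, -6.5, 42.2]
grip_width: 0.0463
```

jog_arm(moves=[[[0,0,3],[0,0,0],46],[[0,0,5],[0,0,0],46],[[0,0,5],[0,0,0],46],[[0,0,5],[0,0,0],46]])

```text
time_s: 10.93
ee_pos: [0.5595, 0.1937, -0.014]
eef_rot: [-3.141, 0.0, 1.645]
force: [-0.2, 0.9, 0.2]
grip_width: 0.0461
```

```bash
python3 -c "
from h import *
L=avg(3)"
```

```text
t 11.0333
mean [559.39 193.72 -14.15  94.24  -0.48   0.06   0.02  -0.05   0.09   0.01
  46.26]
std [0.05 0.01 0.09 0.   0.21 0.62 0.19 0.02 0.02 0.03 0.19]
```

jog_arm(moves=[[[0,0,0],[0,0,0],25],[[0,0,0],[0,0,0],25],[[0,0,0],[0,0,0],25],[[0,0,0],[0,0,0],25],[[0,0,0],[0,0,0],25]], squeeze=45)

```text
time_s: 11.5
ee_pos: [0.5595, 0.1937, -0.014]
eef_rot: [-3.141, -0.0, 1.645]
force: [0.5, 0.1, -2.4]
grip_width: 0.0339
```

```bash
python3 -c "
from h import *
L=avg(3)"
```

```text
t 11.6
mean [559.42 193.72 -13.98  94.24   1.18  -0.16  -2.43  -0.04  -0.07   0.01
  33.81]
std [0.02 0.01 0.01 0.   0.48 0.21 0.06 0.03 0.03 0.01 0.09]
```

jog_arm(moves=[[[0,0,5],[0,0,0],25],[[0,0,15],[0,0,0],25],[[0,0,35],[0,0,0],25],[[0,0,65],[0,0,0],25],[[0,0,100],[0,0,0],25]])

```text
time_s: 12.07
ee_pos: [0.5585, 0.1935, 0.0868]
eef_rot: [-3.139, 0.001, 1.645]
force: [0.7, 0.4, -3.3]
grip_width: 0.0334
```

```bash
python3 -c "
from h import *
L=avg(3);w=cam('wrist');cv2.imwrite('pics/w10.png',w['im'])
import pickle;pickle.dump(w,open('w10.pkl','wb'))"
```

```text
t 12.1667
mean [560.87 194.18  91.68  94.24   1.06   0.48  -0.43  -0.02  -0.03  -0.01
  33.65]
std [1.66 0.5  3.57 0.   0.87 0.46 3.83 0.04 0.1  0.01 0.17]
```

View pics/w10.png

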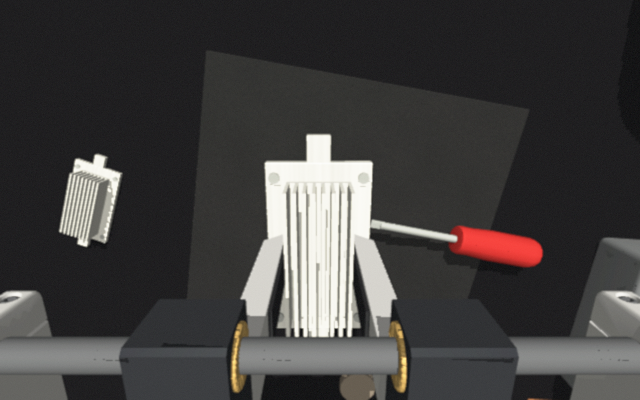

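```bash
python3 -c "
from h import *
import pickle
w=pickle.load(open('w10.pkl','rb'));H=np.array(eyes.camera('wrist')['hand_eye'])
g=cv2.cvtColor(w['im'],cv2.COLOR_BGR2GRAY)
for v in range(130,172,3):
    xs=np.where(g[v,255:365+15]>130)[0]
    if len(xs):print(v,xs.min()+255,xs.max()+255,end=' | ')
print(np.where(g[120:180,318]>130)[0][:1]+120)
def tp(u,v,z):
    d=H[:3,:3]@[(u-w['cx'])/w['f'],(v-w['cy'])/w['f'],1];p=H[:3,3];return (p+d*(z-p[2])/d[2])*1000
for u,v in ((318.5,134),(306.5,148),(330.5,148),(264.5,160.5),(373,160.5)):print(u,v,tp(u,v,-.023))
"
```

```text
136 306 330 | 139 306 330 | 142 306 330 | 145 306 330 | 148 306 330 | 151 306 330 | 154 306 330 | 157 306 330 | 160 306 330 | 163 264 372 | 166 265 372 | 169 265 372 | [134]
318.5 134 [ 64.57127323  -0.90013028 -23.        ]
306.5 148 [ 57.48041629  -7.04932455 -23.        ]
330.5 148 [ 57.47630422   5.2465041  -23.        ]
264.5 160.5 [ 51.01974042 -28.84620539 -23.        ]
373 160.5 [ 51.00076405  27.30057713 -23.        ]
```

jog_arm(moves=[[[0,-10,25],[0,0,0],25],[[2,-25,60],[0,0,0.1],25],[[4,-55,90],[0,0,0.235],25],[[6,-90,104],[0,0,0.235],25],[[8,-125,104],[0,0,0.235],25]])

```text
time_s: 12.73
ee_pos: [0.5682, 0.0678, 0.1926]
eef_rot: [3.138, 0.0, 1.667]
force: [0.4, -0.4, -3.4]
grip_width: 0.0333
```

jog_arm(moves=[[[2,-35,0],[0,0,0],25],[[4,-70,0],[0,0,0],25],[[6,-105,0],[0,0,0],25],[[7,-140,0],[0,0,0],25],[[7,-170,0],[0,0,0],25]])

```text
time_s: 13.15
ee_pos: [0.5737, -0.1033, 0.1884]
eef_rot: [-3.139, -0.001, 1.665]
force: [0.3, 0.5, -2.6]
grip_width: 0.0335
```

jog_arm(moves=[[[0,-30,0],[0,0,0],25],[[0,-55,0],[0,0,0],25],[[0,-70,0],[0,0,0],25],[[0,-78,0],[0,0,0],25],[[0,-78,0],[0,0,0],25]])

```text
time_s: 13.57
ee_pos: [0.5742, -0.18, 0.1892]
eef_rot: [-3.14, -0.001, 1.664]
force: [0.5, 0.7, -3.3]
grip_width: 0.0338
```

jog_arm(moves=[[[0,0,0],[0,0,0],25],[[0,0,0],[0,0,0],25],[[0,0,0],[0,0,0],25],[[0,0,0],[0,0,0],25],[[0,0,0],[0,0,0],25]])

```text
time_s: 13.98
ee_pos: [0.5746, -0.1786, 0.1903]
eef_rot: [3.141, 0.0, 1.666]
force: [0.1, 0.0, -3.4]
grip_width: 0.0335
```

```bash
python3 -c "
from h import *
L=avg(5);print(L[:,:3]);w=cam('wrist');cv2.imwrite('pics/w11.png',w['im'])
import pickle;pickle.dump(w,open('w11.pkl','wb'))"
```

```text
t 14.1833
mean [ 574.59 -178.87  190.28   95.44    0.54   -0.13   -3.37   -0.09    0.04
    0.     33.68]
std [0.04 0.18 0.03 0.01 0.38 0.49 0.42 0.04 0.03 0.04 0.12]
[[ 574.65 -178.57  190.33]
 [ 574.6  -178.76  190.29]
 [ 574.58 -178.9   190.28]
 [ 574.56 -179.02  190.26]
 [ 574.55 -179.08  190.26]]
```

View pics/w11.png

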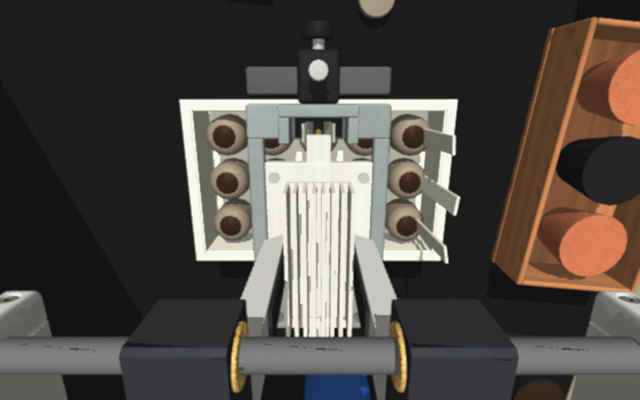

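jog_arm(moves=[[[0,-0.7,-10],[0,0,0],25],[[0,-0.7,-20],[0,0,0],25],[[0,-0.7,-28],[0,0,0],25],[[0,-0.7,-34],[0,0,0],25],[[0,-0.7,-36],[0,0,0],25]])

```text
time_s: 14.7
ee_pos: [0.574, -0.1798, 0.1524]
eef_rot: [-3.14, -0.001, 1.665]
force: [0.2, -0.2, -3.8]
grip_width: 0.0336
```

jog_arm(moves=[[[0,0,-3],[0,0,0],25],[[0,0,-6],[0,0,0],25],[[0,0,-8],[0,0,0],25],[[0,0,-8],[0,0,0],25]])

```text
time_s: 15.03
ee_pos: [0.5744, -0.1799, 0.1459]
eef_rot: [-3.141, -0.0, 1.665]
force: [-1.0, -0.7, -3.4]
grip_width: 0.0336
```

```bash
python3 -c "
from h import *
L=avg(4);w=cam('wrist');cv2.imwrite('pics/w12.png',cv2.resize(w['im'][80:360,180:460],None,fx=2.1,fy=2.1,interpolation=cv2.INTER_CUBIC))
w=cam('side');cv2.imwrite('pics/s12.png',cv2.resize(w['im'][130:220,230:350],None,fx=6,fy=6,interpolation=cv2.INTER_CUBIC))"
```

```text
t 15.1833
mean [ 574.54 -179.95  146.22   95.42    0.04   -0.12   -3.53   -0.06    0.07
    0.01   33.77]
std [0.08 0.03 0.22 0.   0.73 0.65 0.6  0.03 0.01 0.04 0.15]
```

View pics/w12.png

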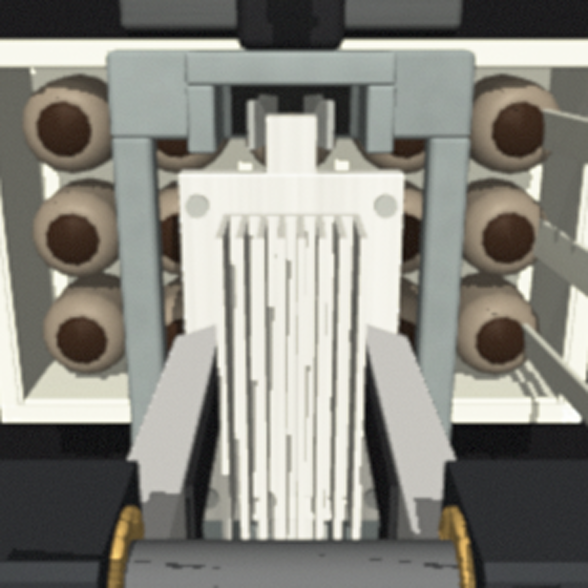

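View pics/s12.png

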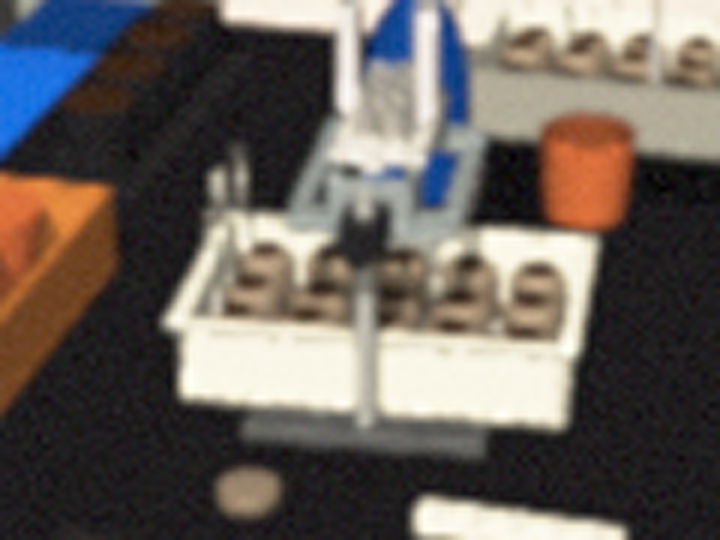

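jog_arm(moves=[[[0,0,-3],[0,0,0],25],[[0,0,-6],[0,0,0],25],[[0,0,-8],[0,0,0],25],[[0,0,-8],[0,0,0],25]])

```text
time_s: 15.67
ee_pos: [0.5743, -0.1798, 0.1375]
eef_rot: [-3.141, -0.0, 1.665]
force: [0.2, 0.5, -3.3]
grip_width: 0.0336
```

jog_arm(moves=[[[0,0,-1],[0,0,0],25],[[0,0,-2],[0,0,0],25],[[0,0,-2],[0,0,0],25]])

```text
time_s: 15.92
ee_pos: [0.5745, -0.1799, 0.136]
eef_rot: [-3.141, -0.0, 1.665]
force: [-0.4, 0.1, -2.7]
grip_width: 0.0335
```

jog_arm(moves=[[[0,0,-1],[0,0,0],25],[[0,0,-2],[0,0,0],25],[[0,0,-2],[0,0,0],25]])

```text
time_s: 16.17
ee_pos: [0.5746, -0.18, 0.1344]
eef_rot: [3.141, 0.0, 1.665]
force: [-0.9, -0.5, -2.1]
grip_width: 0.0335
```

jog_arm(moves=[[[0,0,-1],[0,0,0],25],[[0,0,-2],[0,0,0],25],[[0,0,-2],[0,0,0],25]])

```text
time_s: 16.42
ee_pos: [0.5747, -0.1801, 0.1325]
eef_rot: [3.141, 0.0, 1.665]
force: [-0.4, 0.4, 2.6]
grip_width: 0.0338
```

jog_arm(moves=[[[0,0,-1],[0,0,0],25],[[0,0,-2],[0,0,0],25],[[0,0,-2],[0,0,0],25]])

```text
time_s: 16.67
ee_pos: [0.5747, -0.1801, 0.1305]
eef_rot: [3.141, 0.0, 1.665]
force: [-1.2, -0.3, 4.3]
grip_width: 0.0334
```

jog_arm(moves=[[[0,0,-0.5],[0,0,0],25],[[0,0,-1],[0,0,0],25],[[0,0,-1],[0,0,0],25]])

```text
time_s: 16.92
ee_pos: [0.5748, -0.18, 0.1297]
eef_rot: [3.141, 0.0, 1.665]
force: [-1.8, 0.2, 5.4]
grip_width: 0.0339
```

jog_arm(moves=[[[0,0,-1],[0,0,0],25],[[0,0,-1.5],[0,0,0],25],[[0,0,-1.5],[0,0,0],25]])

```text
time_s: 17.17
ee_pos: [0.5749, -0.1801, 0.1285]
eef_rot: [3.14, 0.001, 1.665]
force: [-2.4, -0.8, 8.3]
grip_width: 0.0336
```

jog_arm(moves=[[[0,0,-1],[0,0,0],25],[[0,0,-1.5],[0,0,0],25],[[0,0,-1.5],[0,0,0],25]])

```text
time_s: 17.42
ee_pos: [0.5745, -0.18, 0.1261]
eef_rot: [3.142, 0.0, 1.665]
force: [0.3, 0.2, 2.3]
grip_width: 0.0335
```

jog_arm(moves=[[[0,0,-1],[0,0,0],25],[[0,0,-1.5],[0,0,0],25],[[0,0,-1.5],[0,0,0],25]])

```text
time_s: 17.67
ee_pos: [0.5745, -0.1799, 0.1244]
eef_rot: [-3.141, -0.0, 1.665]
force: [0.3, -0.8, 1.5]
grip_width: 0.0335
```

jog_arm(moves=[[[0,0,-1],[0,0,0],25],[[0,0,-1.5],[0,0,0],25],[[0,0,-1.5],[0,0,0],25]])

```text
time_s: 17.92
ee_pos: [0.5745, -0.1799, 0.123]
eef_rot: [-3.141, -0.0, 1.665]
force: [0.7, 0.2, 2.5]
grip_width: 0.0335
```

jog_arm(moves=[[[0,0,-0.5],[0,0,0],25],[[0,0,-1],[0,0,0],25],[[0,0,-1],[0,0,0],25]])

```text
time_s: 18.17
ee_pos: [0.5743, -0.1798, 0.1214]
eef_rot: [-3.141, -0.001, 1.665]
force: [3.1, 0.1, -3.9]
grip_width: 0.0336
```

jog_arm(moves=[[[0,0,-0.5],[0,0,0],25],[[0,0,-1],[0,0,0],25],[[0,0,-1],[0,0,0],25]])

```text
time_s: 18.42
ee_pos: [0.5743, -0.1798, 0.1207]
eef_rot: [-3.141, -0.0, 1.665]
force: [0.7, -0.2, -4.7]
grip_width: 0.0339
```

jog_arm(moves=[[[0,0,-0.5],[0,0,0],25],[[0,0,-1],[0,0,0],25],[[0,0,-1],[0,0,0],25]])

```text
time_s: 18.67
ee_pos: [0.5743, -0.1799, 0.1207]
eef_rot: [-3.141, -0.0, 1.665]
force: [-5.0, 1.8, 3.1]
grip_width: 0.0339
```

```bash
python3 -c "
from h import *
L=avg(4)"
```

```text
t 18.8167
mean [ 574.34 -179.85  120.66   95.42   -4.93    1.88    3.68    0.3     1.06
   -0.     33.7 ]
std [0.01 0.01 0.01 0.   0.39 0.31 0.75 0.02 0.02 0.01 0.11]
```

jog_arm(moves=[[[0,0,-0.4],[0,0,0],25],[[0,0,-0.8],[0,0,0],25],[[0,0,-0.8],[0,0,0],25]])

```text
time_s: 19.12
ee_pos: [0.5743, -0.1799, 0.1206]
eef_rot: [3.141, 0.0, 1.665]
force: [-7.9, 2.3, 10.2]
grip_width: 0.0337
```

```bash
python3 -c "
from h import *
L=avg(4)
w=cam('wrist');cv2.imwrite('pics/w13.png',cv2.resize(w['im'][80:360,180:460],None,fx=2.1,fy=2.1,interpolation=cv2.INTER_CUBIC))"
```

```text
t 19.2667
mean [ 574.36 -179.88  120.62   95.42   -8.17    3.15   10.59    0.53    1.72
   -0.01   33.75]
std [0.01 0.01 0.   0.   0.23 0.7  0.61 0.02 0.03 0.03 0.13]
```

View pics/w13.png

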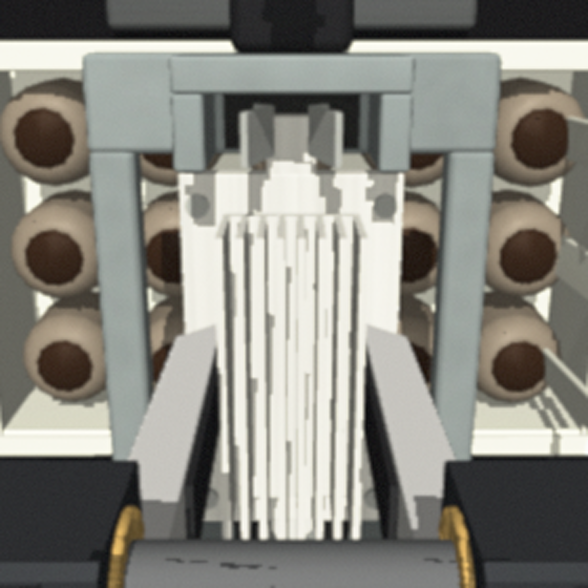

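jog_arm(moves=[[[0,0,0.8],[0,0,0],25],[[0,0,1.3],[0,0,0],25],[[0,0,1.3],[0,0,0],46],[[0,0,1.3],[0,0,0],46],[[0,0,1.3],[0,0,0],46]])

```text
time_s: 19.78
ee_pos: [0.5747, -0.1801, 0.1208]
eef_rot: [3.141, 0.0, 1.665]
force: [0.2, -0.4, -1.1]
grip_width: 0.0456
```

jog_arm(moves=[[[0,0,0],[0,0,0],46],[[0,0,0],[0,0,0],46],[[0,0,10],[0,0,0],46],[[0,0,30],[0,0,0],46],[[0,0,50],[0,0,0],46]])

```text
time_s: 20.2
ee_pos: [0.5743, -0.1799, 0.1716]
eef_rot: [-3.141, -0.0, 1.665]
force: [0.4, 0.1, -0.1]
grip_width: 0.0458
```

jog_arm(moves=[[[0,0,30],[0,0,0],46],[[0,10,60],[0,0,0],60],[[0,40,90],[0,0,0],80],[[0,70,110],[0,0,0],94],[[0,70,110],[0,0,0],94]])

```text
time_s: 20.62
ee_pos: [0.5756, -0.1064, 0.2868]
eef_rot: [3.134, 0.002, 1.668]
force: [1.3, 0.2, 1.1]
grip_width: 0.069
```

```bash
python3 -c "
from h import *
L=avg(8)
w=cam('wrist');cv2.imwrite('pics/w14.png',cv2.resize(w['im'][100:340,200:440],None,fx=2.5,fy=2.5,interpolation=cv2.INTER_CUBIC))
import pickle;pickle.dump(w,open('w14.pkl','wb'))
w=cam('side');cv2.imwrite('pics/s14.png',cv2.resize(w['im'][130:220,230:350],None,fx=6,fy=6,interpolation=cv2.INTER_CUBIC))"
```

```text
t 20.9667
mean [ 574.59 -109.6   281.5    95.45    0.03   -0.36    0.05   -0.07    0.06
    0.     82.68]
std [0.53 1.49 2.47 0.09 0.61 0.65 0.58 0.02 0.02 0.04 8.48]
```

View pics/w14.png

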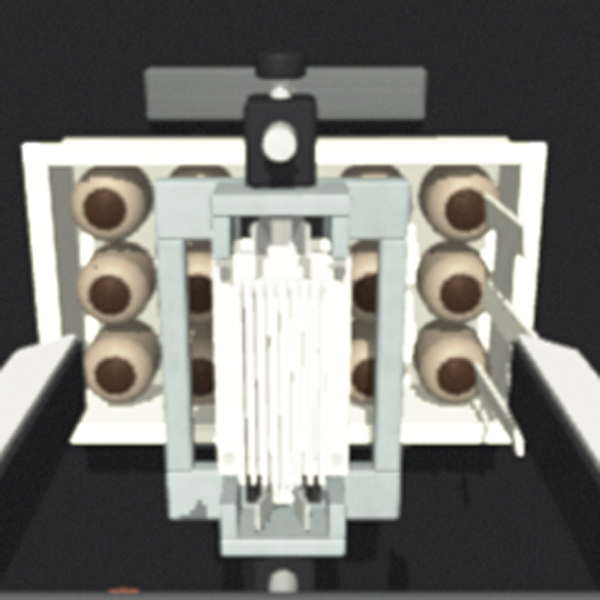

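View pics/s14.png

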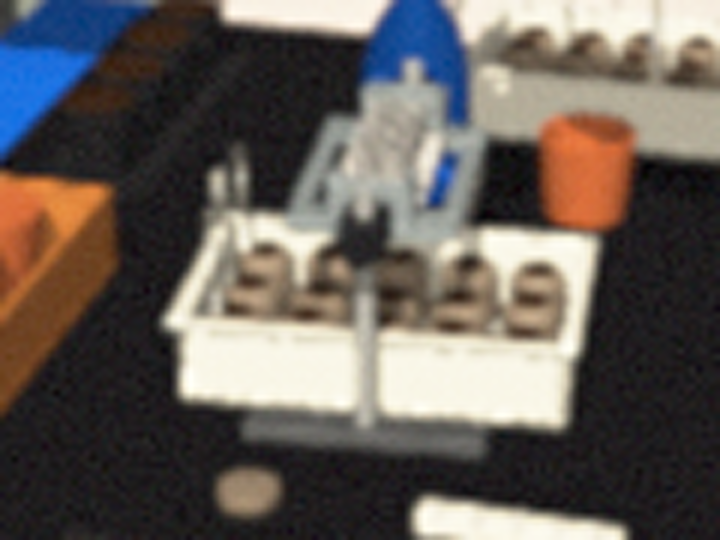

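jog_arm(moves=[[[-1,-15,0],[0,0,0],0],[[-2.6,-30,-15],[0,0,0],0],[[-2.6,-42,-40],[0,0,0],0],[[-2.6,-42,-65],[0,0,0],0],[[-2.6,-42,-85],[0,0,0],0]])

```text
time_s: 21.53
ee_pos: [0.5713, -0.1527, 0.1936]
eef_rot: [-3.14, -0.001, 1.664]
force: [-0.1, 0.6, 0.1]
grip_width: 0.0643
```

jog_arm(moves=[[[0,0,-10],[0,0,0],0],[[0,0,-22],[0,0,0],0],[[0,0,-32],[0,0,0],0],[[0,0,-38],[0,0,0],0],[[0,0,-38],[0,0,0],0]])

```text
time_s: 21.95
ee_pos: [0.5717, -0.1518, 0.1568]
eef_rot: [-3.14, -0.0, 1.665]
force: [-0.1, -0.7, 0.3]
grip_width: 0.0307
```

jog_arm(moves=[[[0,0,0],[0,0,0],0],[[0,0,0],[0,0,0],0]])

```text
time_s: 22.12
ee_pos: [0.5723, -0.152, 0.1586]
eef_rot: [3.14, 0.001, 1.665]
force: [-0.0, -0.5, 0.7]
grip_width: 0.0174
```

jog_arm(moves=[[[0,0,-4],[0,0,0],0],[[0,0,-8],[0,0,0],0],[[0,0,-11],[0,0,0],0],[[0,0,-11],[0,0,0],0],[[0,0,-11],[0,0,0],0]])

```text
time_s: 22.53
ee_pos: [0.5718, -0.1519, 0.1465]
eef_rot: [-3.141, -0.0, 1.665]
force: [-0.3, -0.7, -0.3]
grip_width: 0.0005
```

jog_arm(moves=[[[0,0,-1],[0,0,0],0],[[0,0,-2],[0,0,0],0],[[0,0,-2],[0,0,0],0],[[0,0,-2],[0,0,0],0]])

```text
time_s: 22.87
ee_pos: [0.5719, -0.1519, 0.1447]
eef_rot: [3.142, -0.0, 1.665]
force: [1.3, -0.9, -0.4]
grip_width: 0.0002
```

jog_arm(moves=[[[0,0,-0.5],[0,0,0],0],[[0,0,-1],[0,0,0],0],[[0,0,-1],[0,0,0],0]])

```text
time_s: 23.12
ee_pos: [0.5719, -0.1519, 0.1437]
eef_rot: [3.141, 0.0, 1.665]
force: [0.1, -0.3, 0.7]
grip_width: 0.0005
```

jog_arm(moves=[[[0,0,-0.5],[0,0,0],0],[[0,0,-0.8],[0,0,0],0],[[0,0,-0.8],[0,0,0],0]])

```text
time_s: 23.37
ee_pos: [0.5722, -0.152, 0.1436]
eef_rot: [3.141, 0.0, 1.665]
force: [-0.6, 1.0, 5.9]
grip_width: 0.0003
```

Contact at 143.6, exactly the expected height for a seated module. A slightly firmer press here, then the other end.

jog_arm(moves=[[[0,0,-0.3],[0,0,0],0],[[0,0,-0.5],[0,0,0],0],[[0,0,-0.5],[0,0,0],0]])

```text
time_s: 23.62
ee_pos: [0.5724, -0.152, 0.1436]
eef_rot: [3.14, 0.001, 1.665]
force: [-1.6, 1.2, 8.3]
grip_width: 0.0003
```

jog_arm(moves=[[[0,0,5],[0,0,0],0],[[0,0,10],[0,0,0],0],[[2.6,-20,10],[0,0,0],0],[[5.2,-40,10],[0,0,0],0],[[5.2,-56,10],[0,0,0],0]])

```text
time_s: 24.03
ee_pos: [0.5774, -0.2091, 0.1527]
eef_rot: [3.141, 0.0, 1.665]
force: [-0.1, 0.1, -0.1]
grip_width: 0.0008
```

jog_arm(moves=[[[0,0,-2],[0,0,0],0],[[0,0,-5],[0,0,0],0],[[0,0,-7.5],[0,0,0],0],[[0,0,-7.5],[0,0,0],0],[[0,0,-7.5],[0,0,0],0]])

```text
time_s: 24.45
ee_pos: [0.5771, -0.2072, 0.1447]
eef_rot: [-3.141, -0.0, 1.666]
force: [-0.1, -1.8, -0.8]
grip_width: 0.0007
```

jog_arm(moves=[[[0,0,-0.5],[0,0,0],0],[[0,0,-1],[0,0,0],0],[[0,0,-1],[0,0,0],0]])

```text
time_s: 24.7
ee_pos: [0.5772, -0.2077, 0.1439]
eef_rot: [3.142, 0.0, 1.666]
force: [-0.3, 0.2, 0.4]
grip_width: 0.0008
```

jog_arm(moves=[[[0,0,-0.5],[0,0,0],0],[[0,0,-0.8],[0,0,0],0],[[0,0,-0.8],[0,0,0],0]])

```text
time_s: 24.95
ee_pos: [0.5773, -0.2078, 0.1437]
eef_rot: [3.141, 0.0, 1.665]
force: [-1.0, 2.0, 5.1]
grip_width: 0.0004
```

jog_arm(moves=[[[0,0,-0.3],[0,0,0],0],[[0,0,-0.6],[0,0,0],0],[[0,0,-0.6],[0,0,0],0]])

```text
time_s: 25.2
ee_pos: [0.5775, -0.2079, 0.1436]
eef_rot: [3.14, 0.0, 1.665]
force: [-2.2, 1.9, 8.9]
grip_width: 0.0005
```

Both ends are level (143.6 mm) and firm. Retreat.

jog_arm(moves=[[[0,0,10],[0,0,0],0],[[0,0,40],[0,0,0],0],[[0,0,80],[0,0,0],0],[[0,20,115],[0,0,0],0],[[0,50,140],[0,0,0],0]])

```text
time_s: 25.62
ee_pos: [0.577, -0.1592, 0.2861]
eef_rot: [3.139, 0.002, 1.662]
force: [0.8, -0.2, 0.2]
grip_width: 0.0002
```

jog_arm(moves=[[[0,40,0],[0,0,0],20],[[0,60,0],[0,0,0],40],[[0,60,0],[0,0,0],60],[[0,60,0],[0,0,0],80],[[0,60,0],[0,0,0],80]])

```text
time_s: 26.03
ee_pos: [0.5771, -0.0987, 0.2825]
eef_rot: [-3.141, 0.0, 1.665]
force: [0.3, -0.6, 0.8]
grip_width: 0.0301
```

```bash
python3 -c "
from h import *
L=avg(6)
w=cam('wrist');cv2.imwrite('pics/w15.png',w['im'])
w=cam('top');cv2.imwrite('pics/t15.png',w['im'])"
```

```text
t 26.2833
mean [577.05 -98.91 282.33  95.35   0.21  -0.03   0.08  -0.07   0.06  -0.
  40.31]
std [0.01 0.15 0.08 0.02 0.39 0.4  0.42 0.01 0.03 0.02 6.88]
```

View pics/w15.png

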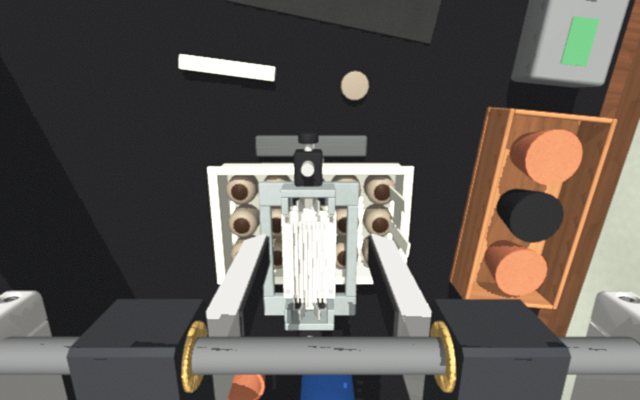

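View pics/t15.png

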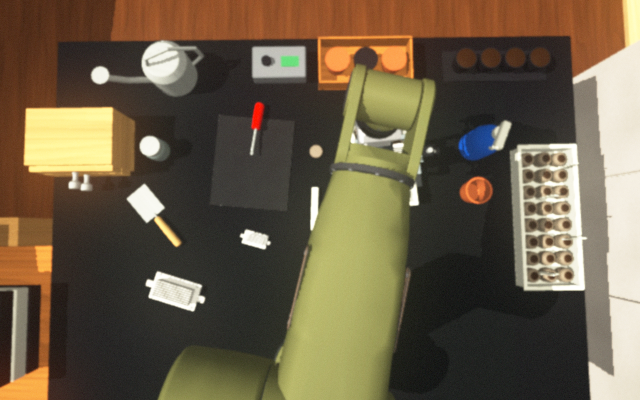

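The module is seated centrally in the head (wrist view around 310,255). All the bystanders are where they were in the first top picture, and nothing touches the robot.

```bash
python3 -c "
from station import ctrl
print(ctrl.hand_in(), ctrl.get_obs()['time_s'])"
```

```text
the job is handed in; nothing more can be done
the job is handed in; nothing more can be done
```

The LED module is seated in the lamp head with its fins up. I let go of it, backed the arm clear, and handed in at about 26 s of the 56 s.

**Insertion:** I gripped the middle-sized module across its fins and slid it down between the clips. The push peaked at about 12 N net as the ears passed the clips, then eased off. The hard floor came at about 137.6 mm above the bench, which is within 1 mm of what the cameras gave. The firmest press on the floor was about 14 N.

**Last checks:**
- **Level:** I pressed the fin tops near each end with about 9 N. Both ends were firm at the same height (TCP reading 143.6 mm), which matches a seated, flat module.
- **Pictures:** They show both ears inside their clips and the other things on the bench apparently where they were. The arm was touching nothing.
- **Contact pins:** I could not see or read them once the module was in, so ears fully home is inferred from the heights and forces.

**What disagreed or went wrong:**
- **Tool point:** The reported TCP lies about 24 mm beyond the real fingertips. My first grasp closed on air above the module because of this. I found the real height by touching the module's plate and worked relative to that.
- **Hard touch:** During that search one step went too far, and the fingertips pressed the module onto the mat with about 42 N in z. I backed off at once, and the later pictures show no sign of damage. That is above the 40 N limit set for the arm and gripper body; the contact was with the fingertips only.

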